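# Present the bearing ball to the green cup

### The arm

A 6-joint arm with a two-finger parallel gripper is mounted at the origin on a cart in front of the work surface, level with it; the furniture and walls round the work are solid. World frame = base frame: x ahead of the robot, y to its left, z up, the work surface at z = 0. Lengths are in m, angles in rad, forces in N, time in s.
With the tool pointing down it reaches from about 0.35 to 0.975 m from the base axis. Payload 4.9 kg.
Tool frame: the origin (TCP) lies at the very end of the fingers, on their centre line; the grasp point (between the pads) lies 19 mm behind it; z points along the fingers, y is the line along which they close (so a half turn about z gives the same grasp; the last joint's range is limited). The gripper opens to 85 mm and grips with 20 to 120 N. Pads are 22 mm wide; open, the fingers measure 114 mm over their backs; the gripper's body (76 mm by 85 mm) begins 54 mm behind the grasp point. The pads swing forward as they close: fully open they stand 13 mm farther back than shut.
Start: joints at [-1.348, 0.053, 1.613, -0, 1.476, -0.119], TCP at [0.209, -0.589, 0.231] pointing down, gripper open.
Joint ranges: [-3.01, 3.01], [-1.01, 2.22], [0.06, 2.58], [-1.02, 4.17], [0.09, 2.62], [-3.14, 3.14]. Speed limits (rad/s): [2.57, 2.57, 3.14, 3.14, 3.14, 3.14].

### API

Orientations are given as a unit quaternion [w, x, y, z].
In Python, from plant import manip gives the robot as it stands.
- The arm moves only by the tool play_rows, never from a script. Its argument "series" is a list that holds one entry, the list of rows, each a list of 7 numbers: the shift along the world's x, y, z in m, then the turn, a rotation vector about the world's x, y, z in degrees, then the opening, from 0 (shut) to 1 (fully open). In form: [[[dx, dy, dz, rx, ry, rz, grip], ...]]. A call has 1 to 10 rows; each row shifts and turns the commanded pose from where the row before left it; what a row does not reach is not made up. A row lasts 1/10 s, in which the tool goes at most 50 mm and 8.59 degrees, less where a joint would pass 70% of its speed; a pose out of reach is approached as far as the arm can. A call with a gripper value outside its range is refused whole. The fingers move at their own pace and stop on an object; the grip force is fixed at half the most. Time passes only in rows, so rows that do not move let the fingers close. It gives the time, the measured TCP pose, the force, the opening and the grip force at its end, in the units of the state.
- manip.state(): the state, without advancing time (a new reading comes with each control period).
- manip.grab_frame(name): name is "scene" or "top"; returns a dict with "frame" (420x560x3 uint8, blue, green, red), "mtx" (3x3 intrinsics, pixels), "k1" (the pictures are not rectified: a ray, as slopes to the right and down, at radius r is drawn at 1 + k1 r^2 times it, then the intrinsics apply), "R" (3x3) and "t" (3): a world point X has camera coordinates R X + t. Camera axes: x right, y down, z forward; pixel columns grow to the right and rows downward; lengths in m; the calibration is good to about 2 mm. A picture is of the moment at which its call begins. There is no depth.
- manip.job_done(): hands the job in; it is judged then, once.
The state is a dict: "time": time; "joint_pos": joint angles; "joint_vel": joint speeds; "joint_efforts": joint torques, N m; "tool_pos": TCP position; "tool_rot": TCP orientation; "contact_force": force on the tool from outside, world axes, zero at the start; "ft_torque": the same for the moment, N m; "gripper_width": opening from 0.0 (shut) to 1.0 (fully open); "grasp_force": force on a finger pad.
Only numpy, scipy, OpenCV 4.12 (cv2) and the standard library are available. Lean on these libraries where they do the work, as an engineer would, in place of code of your own. Each camera call takes 0.05 s, during which the arm holds its last target. There are 200 camera calls.

### The job

Swing the folded carry handle of the aluminium dish up until it snaps upright against its stop, then lift the dish by the handle a hand's breadth clear of its cork pad and, only once it is in the air, turn it level about a quarter turn over the pad until its yellow pouring lip points straight at the green cup. Keep the loose steel ball inside the dish's red ring all the time and leave the two cups and the tape measure alone. Finish while still holding the dish there, level and still, above the pad with the ball settled in the middle.

Things in the scene. Friction and masses are not known exactly. Their poses are not given: they have to be found in the camera images.
- pad: fixed square cork pad 150x150x6 mm on the worktop on which the dish stands; origin at the centre of its underside (worktop height), z up
- dish: loose round dished aluminium plate, 125 mm across, rim 26 mm high, about 0.45 kg; origin at the centre of its underside, z up, +x towards the yellow pouring lip, folded handle on the -x side. The floor rises from the middle at 5 degrees to 28 mm radius, then at 14 degrees; a red ring of 23 mm radius is painted on it. At the start the lip is 60 to 120 degrees away from each cup
- dish_middle (a point): lowest point of the dish's hollow, on its axis 7 mm above the underside; the ball's centre rests 10 mm above it
- lip (a point): tip of the yellow pouring lip, 84 mm from the dish's axis along its +x, 27 mm above the underside
- handle (a joint): angle of the steel carry handle on the dish, rad: 0 = folded level beyond the rim on the -x side, 1.571 = upright at its stop. An over-centre spring pushes it down below 0.8 rad and on to the stop above that, holding it there (about 0.03 N m either way). It starts folded
- handle_hinge (a point): middle of the handle's hinge line, on the dish's axis 34 mm above the dish's underside; the line runs along the dish's y, and the handle's two 6 mm wire arms stand 69 mm either side
- handle_grip (a point): centre of the handle's grip, 105 mm from the hinge line: a black rubber roller 16 mm thick, 60 mm long along the dish's y, a red band near each end. It spins nearly freely on the cross bar, so the handle can swing and the dish can hang level while the fingers grip it. 35 mm free between roller and rim when folded
- ball: loose polished steel bearing ball, 20 mm diameter, 33 g, lying in the middle of the dish; its origin turns with it and is not a fixed point, see point ball_center
- ball_center (a point): centre of the ball
- green_cup: loose green cup 64 mm across the rim, 58 mm high, upright on the worktop; origin at the centre of its underside; stands about 0.19 m from the dish, to the left or the right of it
- red_cup: red cup of the same size, on the other side of the dish
- tape_measure: yellow tape measure 44x81x68 mm, standing to the right of the work nearer the robot; origin at the centre of its underside
Mind the look-alikes: they are no part of the job. There is more than one size of the green_cup; the one meant has the size given above. There is more than one size of the pad; the job needs the larger.

How it is judged:
On the way, in this order (a step that is already met when the one before it is completed fails the run):
1. the handle is upright at its stop while the dish still stands on its pad (value of joint handle above 1.5 rad and z of dish in the frame of pad below 0.016 m), for 0.2 s.
2. the dish hangs from the handle clear of the pad, its lip not yet turned towards the green cup (z of dish in the frame of pad above 0.03 m and value of joint handle above 1.48 rad and not (x of green_cup in the frame of dish above 0.05 m and y of green_cup in the frame of dish between -0.1 and 0.1 m)), for 0.1 s.
At the end, for the whole second after the job is handed in: dish held by its upright handle (over 1.48 rad), underside 40 to 200 mm above the worktop, axis within 50 mm of the pad centre, tilt under 0.08 rad, still (20 mm/s, 0.15 rad/s); green cup within 40 mm of the lip line, ahead of it and upright; ball within 12 mm of the middle (z of dish in the frame of pad between 0.04 and 0.2 m and horizontal distance between dish and pad below 0.05 m and angle between dish's own z axis and vertical below 0.08 rad and value of joint handle above 1.48 rad and contact force between dish and the fingers above 2 N and contact force between dish and pad below 0.1 N and linear speed of dish below 0.02 m/s and angular speed of dish below 0.15 rad/s and horizontal distance between ball_center and dish_middle below 0.012 m and z of ball_center in the frame of dish_middle below 0.018 m and angle between green_cup's own z axis and vertical below 0.1 rad and x of green_cup in the frame of dish above 0.05 m and y of green_cup in the frame of dish between -0.04 and 0.04 m); the arm keeps its last pose, push and grip.
It fails at once if the ball leaves the red ring (more than 23 mm from the middle) (distance between ball_center and dish_middle above 0.026 m).
It fails at once if the dish is tipped by more than 0.2 rad (angle between dish's own z axis and vertical above 0.2 rad).
It fails at once if a cup or the tape measure is moved by more than 15 mm (distance of any of green_cup, red_cup, tape_measure from where it was at the start of the episode above 0.015 m).
It also fails if it takes over 54 s, if anything falls off the work surface, if the arm or the gripper's body presses on something with over 40 N, if the wrist force passes 120 N, or if a joint passes its speed limit or range.

## Working session

There is one attempt and no reset: what is moved stays moved. The work goes in short steps, Python scripts to look and compute and a tool call to move; the robot and the scene stay as the last step left them, time stands still between calls to the robot, and variables do not carry over. Pictures are saved under pics/ and viewed, at most 10 in all, crops included, and the job is handed in when it is done.

Besides the shell and the picture viewer there is one more tool, called after ">>>" as name([rows], argument=value, ...), one row to a line, values as JSON. play_rows: Moves the arm, as the interface text tells. Its arguments: {"type":"object","properties":{"series":{"type":"array"}},"required":["series"]}

```bash
mkdir -p pics; cat > h.py <<'E'
import numpy as np, cv2, pickle
from plant import manip
def snap(name,tag):
    f=manip.grab_frame(name); f={k:np.array(v) for k,v in f.items()}
    pickle.dump(f,open(f'pics/{tag}.pkl','wb')); cv2.imwrite(f'pics/{tag}.png',f['frame']); return f
def load(tag): return pickle.load(open(f'pics/{tag}.pkl','rb'))
def ray(f,uv):
    d=cv2.undistortPoints(np.array([[uv]],float),f['mtx'],np.array([float(f['k1']),0,0,0.]))[0,0]
    R=f['R'];c=-R.T@f['t'];return c,R.T@np.array([d[0],d[1],1])
def atz(f,uv,z):
    c,d=ray(f,uv);return c+d*(z-c[2])/d[2]
def proj(f,X):
    p=f['R']@np.asarray(X,float)+f['t'].ravel();s=p[:2]/p[2];s=s*(1+float(f['k1'])*(s@s));return (f['mtx']@np.r_[s,1])[:2]
E
python3 - <<'E'
from h import *
a=snap('scene','s0');b=snap('top','t0')
for f in(a,b):
    f['t']=f['t'].ravel();print(f['mtx'],f['k1'],-f['R'].T@f['t'],f['R'][2])
for n,f in(('s0b',a),('t0b',b)): cv2.imwrite(f'pics/{n}.png',cv2.resize(f['frame'],(800,600),interpolation=cv2.INTER_CUBIC))
E
```

```text
[[528.95690438   0.         280.75348134]
 [  0.         528.95690438 209.90465349]
 [  0.           0.           1.        ]] -0.01187607094718742 [-0.49763468  0.5445933   0.71123765] [ 0.75303245 -0.46099533 -0.46949487]
[[474.23405608   0.         286.82475997]
 [  0.         474.23405608 211.19036881]
 [  0.           0.           1.        ]] -0.020217747505597468 [ 0.37464074 -0.06144953  1.27327494] [ 0.10970595 -0.02039598 -0.9937548 ]
```

View pics/t0b.png

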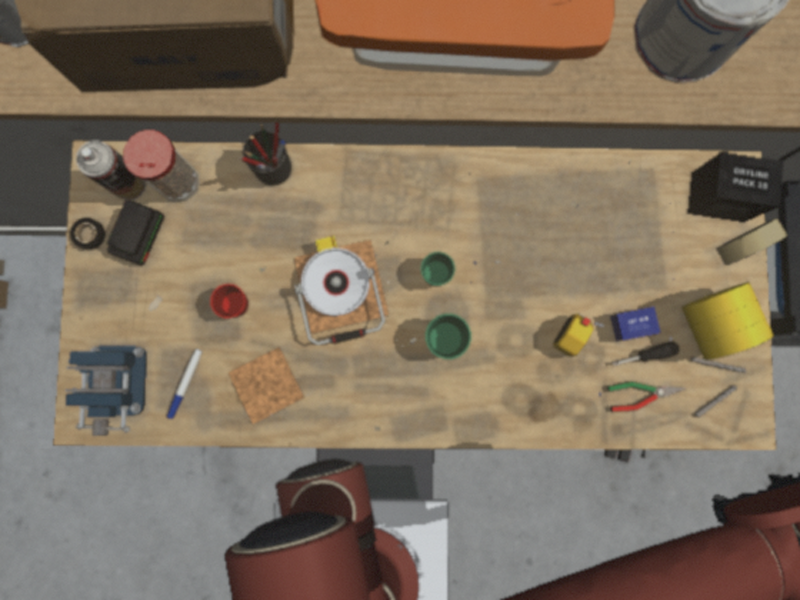

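View pics/s0b.png

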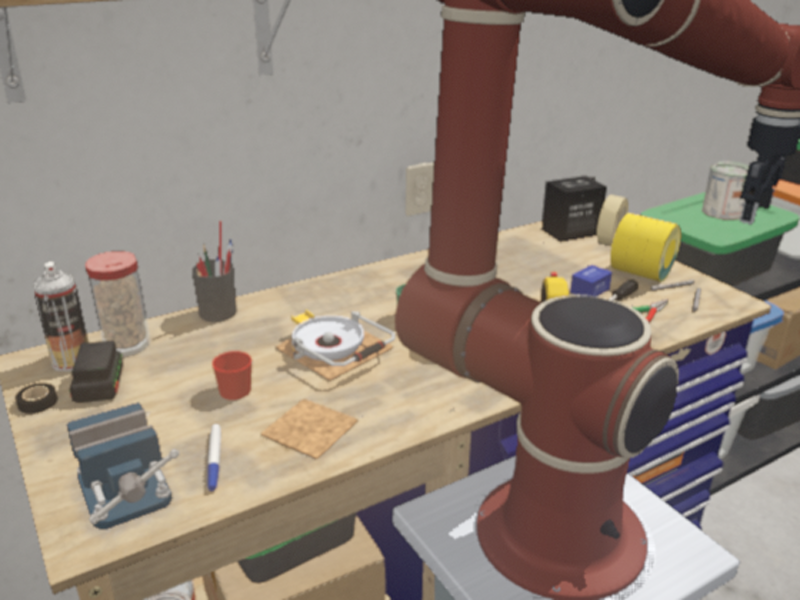

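Top view (800x600): dish at (335,282), its lip at (325,243), and its handle grip at (348,336) on the robot side. The red cup is at (229,301). There are two green cups, (437,268) and (448,336), and two cork pads, the one under the dish being the larger. I'll measure the sizes in an enlarged crop.

```bash
python3 - <<'E'
from h import *
b=load('t0')
# crop u 145..345, v 155..305 x4
cv2.imwrite('pics/c0.png',cv2.resize(b['frame'][150:290,145:331],(0,0),fx=4.3,fy=4.3,interpolation=cv2.INTER_CUBIC))
E
```

```text
(no output)
```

View pics/c0.png

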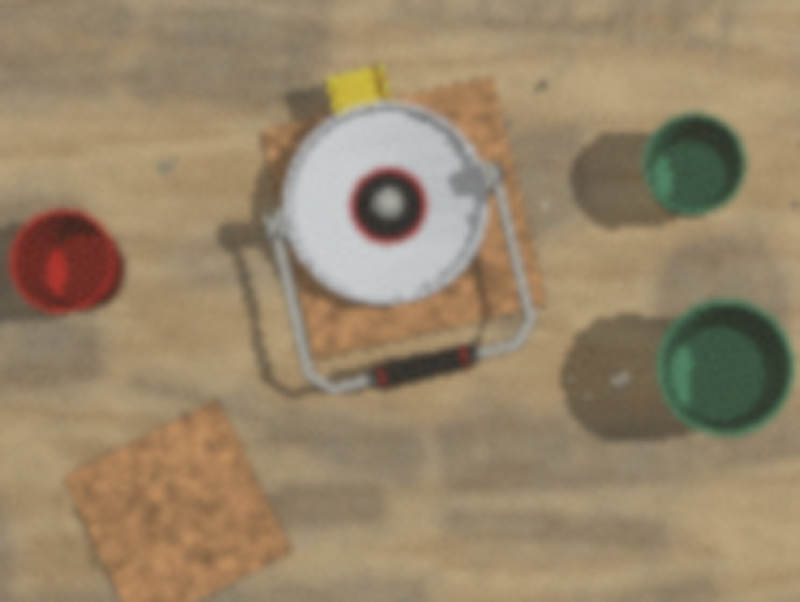

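```bash
python3 - <<'E'
from h import *
b=load('t0')
P=lambda u,v,z:atz(b,((u+.5)/4.3-.5+145,(v+.5)/4.3-.5+150),z)
np.set_printoptions(precision=4,suppress=True)
for n,z,ps in [('gsmall',.058,[(645,164),(745,164),(695,113),(695,215)]),('gbig',.07,[(658,368),(793,368),(726,299),(726,435)]),('red',.058,[(12,262),(112,262),(64,210),(64,312)]),
 ('pad',.006,[(262,130),(493,78),(545,300),(315,358)]),('dish',.032,[(282,203),(488,203),(385,101),(385,305)]),('ball',.023,[(388,204)]),('hinge',.04,[(278,222),(492,178)]),('grip',.04,[(380,377),(468,355)]),('lip',.033,[(355,72)])]:
    q=np.array([P(u,v,z) for u,v in ps]);print(n,q.mean(0),[round(np.linalg.norm(q[i]-q[0]),4) for i in range(len(q))])
    if n in('hinge','grip'): d=q[1]-q[0]; print(' dir of dish +x deg',np.degrees(np.arctan2(d[1],d[0]))+90)
print(manip.state()['tool_pos'],manip.state()['tool_rot'])
E
```

```text
gsmall [ 0.5706 -0.1362  0.058 ] [np.float64(0.0), np.float64(0.0604), np.float64(0.0436), np.float64(0.0431)]
gbig [ 0.4472 -0.1543  0.07  ] [np.float64(0.0), np.float64(0.0799), np.float64(0.0576), np.float64(0.0562)]
red [0.507  0.2412 0.058 ] [np.float64(0.0), np.float64(0.0596), np.float64(0.0435), np.float64(0.0437)]
pad [0.5439 0.0428 0.006 ] [np.float64(0.0), np.float64(0.1486), np.float64(0.2077), np.float64(0.1476)]
dish [0.5483 0.0523 0.032 ] [np.float64(0.0), np.float64(0.1261), np.float64(0.089), np.float64(0.0894)]
ball [0.5488 0.0513 0.023 ] [np.float64(0.0)]
hinge [0.5489 0.0515 0.04  ] [np.float64(0.0), np.float64(0.1327)]
 dir of dish +x deg 12.4634738131479
grip [0.448 0.026 0.04 ] [np.float64(0.0), np.float64(0.0546)]
 dir of dish +x deg 14.705075854958068
lip [0.6294 0.0725 0.033 ] [np.float64(0.0)]
[ 0.2094 -0.5883  0.2301] [-0.001   0.9854  0.1701 -0.0001]
```

Sizes: the green cup at crop (695,164) measures about 60 mm across against 80 mm for the other, and matches the red one, so it is the cup meant. The dish stands on the 148 mm pad. Dish heading is about 14.1° and the cup bearing about -83.3°, so the turn is about -97°. I'm moving to above the grip.

>>> play_rows([
  [[0.012,0.031,0,0,0,4.23,0.47],[0.012,0.031,0,0,0,4.23,0.47],[0.012,0.031,0,0,0,4.23,0.47],[0.012,0.031,0,0,0,4.23,0.47],[0.012,0.031,0,0,0,4.23,0.47],[0.012,0.031,0,0,0,4.23,0.47],[0.012,0.031,0,0,0,4.23,0.47],[0.012,0.031,0,0,0,4.23,0.47],[0.012,0.031,0,0,0,4.23,0.47],[0.012,0.031,0,0,0,4.23,0.47]],
])

```text
time: 1.1
tool_pos: [0.3295, -0.2773, 0.2308]
tool_rot: [-0.0, 0.857, 0.515, 0.0]
contact_force: [0.1, -0.3, -0.3]
gripper_width: 0.468
grasp_force: 0.0
```

>>> play_rows([
  [[0.012,0.031,-0.01,0,0,4.23,0.47],[0.012,0.031,-0.01,0,0,4.23,0.47],[0.012,0.031,-0.01,0,0,4.23,0.47],[0.012,0.031,-0.01,0,0,4.23,0.47],[0.012,0.031,-0.01,0,0,4.23,0.47],[0.012,0.031,-0.01,0,0,4.23,0.47],[0.012,0.031,-0.01,0,0,4.23,0.47],[0.012,0.031,-0.01,0,0,4.23,0.47],[0.012,0.031,-0.01,0,0,4.23,0.47],[0.012,0.031,-0.01,0,0,4.23,0.47]],
])

```text
time: 2.1
tool_pos: [0.4495, 0.0326, 0.1306]
tool_rot: [-0.0, 0.613, 0.79, -0.0]
contact_force: [1.0, -0.6, -0.3]
gripper_width: 0.469
grasp_force: 0.0
```

>>> play_rows([
  [[-0.001,-0.003,-0.02,0,0,0,0.47],[-0.001,-0.0035,-0.02,0,0,0,0.47],[0,0,-0.02,0,0,0,0.47],[0,0,-0.02,0,0,0,0.47],[0,0,0,0,0,0,0.47]],
])

```text
time: 2.6
tool_pos: [0.4445, 0.025, 0.0479]
tool_rot: [-0.003, 0.614, 0.789, -0.002]
contact_force: [-0.3, 0.5, -0.2]
gripper_width: 0.47
grasp_force: 0.0
```

```bash
python3 - <<'E'
from h import *
a=snap('scene','s1');b=snap('top','t1')
print(proj(a,[.4475,.026,.04]),proj(b,[.4475,.026,.04]),manip.state()['tool_pos'])
u,v=map(int,proj(a,[.5,.04,.05]))
A=cv2.resize(a['frame'][v-50:v+50,u-66:u+67],(400,300),interpolation=cv2.INTER_CUBIC)
u,v=map(int,proj(b,[.5,.04,.05]))
B=cv2.resize(b['frame'][v-50:v+50,u-66:u+67],(400,300),interpolation=cv2.INTER_CUBIC)
cv2.imwrite('pics/c1.png',cv2.resize(np.vstack([A,B]),(800,1200))[:, :] if 0 else np.hstack([A,B]))
E
```

```text
[259.10615896 246.13232181] [243.20914679 234.9034375 ] [0.44706741 0.0247194  0.05111204]
```

View pics/c1.png

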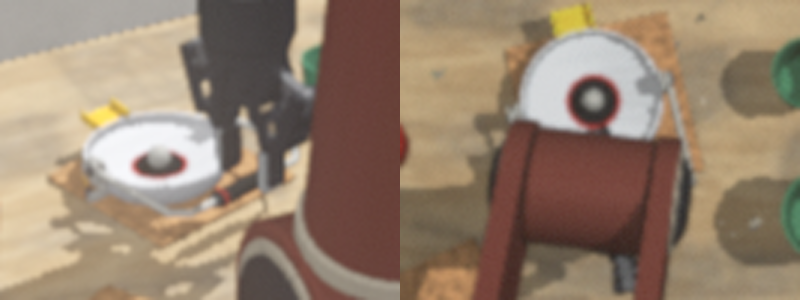

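The scene crop (left) shows the fingers at (230,160) and (270,180) straddling the black roller at about (238,186). The ball is in the middle at (158,158). I'm descending and closing.

>>> play_rows([
  [[0,0.001,-0.015,0,0,0,0.47],[0,0,-0.014,0,0,0,0.47],[0,0,0,0,0,0,0.4],[0,0,0,0,0,0,0.3],[0,0,0,0,0,0,0.2],[0,0,0,0,0,0,0.1],[0,0,0,0,0,0,0.0],[0,0,0,0,0,0,0.0],[0,0,0,0,0,0,0.0]],
])

```text
time: 3.6
tool_pos: [0.4483, 0.0255, 0.0229]
tool_rot: [0.001, 0.614, 0.789, 0.0]
contact_force: [1.5, -0.8, 1.9]
gripper_width: 0.162
grasp_force: 58.4
```

```bash
python3 - <<'E'
import numpy as np
th=np.radians(np.r_[0,1,3,np.arange(6,84,3),83.5,85.5,87,88,89,90,90.5]);s=.105*(1-np.cos(th));z=.105*np.sin(th)
c=np.c_[s*.970,s*.245,z]; r=np.diff(np.round(c,4),axis=0)
for i,x in enumerate(r): print(np.degrees(th[i+1]).round(1),*x.round(4))
E
```

```text
1.0 0.0 0.0 0.0018
3.0 0.0001 0.0 0.0037
6.0 0.0005 0.0001 0.0055
9.0 0.0007 0.0002 0.0054
12.0 0.0009 0.0003 0.0054
15.0 0.0013 0.0003 0.0054
18.0 0.0015 0.0004 0.0052
21.0 0.0018 0.0004 0.0052
24.0 0.002 0.0005 0.0051
27.0 0.0023 0.0006 0.005
30.0 0.0025 0.0006 0.0048
33.0 0.0028 0.0008 0.0047
36.0 0.0031 0.0007 0.0045
39.0 0.0032 0.0008 0.0044
42.0 0.0035 0.0009 0.0042
45.0 0.0036 0.0009 0.0039
48.0 0.0039 0.001 0.0038
51.0 0.0041 0.001 0.0036
54.0 0.0042 0.0011 0.0033
57.0 0.0044 0.0011 0.0032
60.0 0.0045 0.0012 0.0028
63.0 0.0047 0.0011 0.0027
66.0 0.0048 0.0013 0.0023
69.0 0.005 0.0012 0.0021
72.0 0.005 0.0013 0.0019
75.0 0.0051 0.0013 0.0015
78.0 0.0052 0.0013 0.0013
81.0 0.0052 0.0013 0.001
83.5 0.0044 0.0011 0.0006
85.5 0.0036 0.0009 0.0004
87.0 0.0026 0.0007 0.0002
88.0 0.0018 0.0004 0.0
89.0 0.0018 0.0005 0.0001
90.0 0.0017 0.0004 0.0
90.5 0.0009 0.0002 0.0
```

>>> play_rows([
  [[0,0,0.0018,0,0,0,0],[0.0001,0,0.0037,0,0,0,0],[0.0005,0.0001,0.0055,0,0,0,0],[0.0007,0.0002,0.0054,0,0,0,0],[0.0009,0.0003,0.0054,0,0,0,0],[0.0013,0.0003,0.0054,0,0,0,0],[0.0015,0.0004,0.0052,0,0,0,0],[0.0018,0.0004,0.0052,0,0,0,0],[0.002,0.0005,0.0051,0,0,0,0],[0.0023,0.0006,0.005,0,0,0,0]],
])

```text
time: 4.6
tool_pos: [0.4586, 0.0286, 0.0704]
tool_rot: [-0.0, 0.614, 0.789, -0.0]
contact_force: [-3.2, -0.5, 1.2]
gripper_width: 0.162
grasp_force: 58.6
```

```bash
python3 - <<'E'
from h import *
a=snap('scene','s2');b=snap('top','t2')
u,v=map(int,proj(a,[.5,.04,.05]))
A=cv2.resize(a['frame'][v-50:v+50,u-66:u+67],(400,300),interpolation=cv2.INTER_CUBIC)
u,v=map(int,proj(b,[.5,.04,.05]))
B=cv2.resize(b['frame'][v-50:v+50,u-66:u+67],(400,300),interpolation=cv2.INTER_CUBIC)
cv2.imwrite('pics/c2.png',np.hstack([A,B]))
print(manip.state()['ft_torque'])
E
```

```text
[-0.0585389   0.3772215   0.05997527]
```

View pics/c2.png

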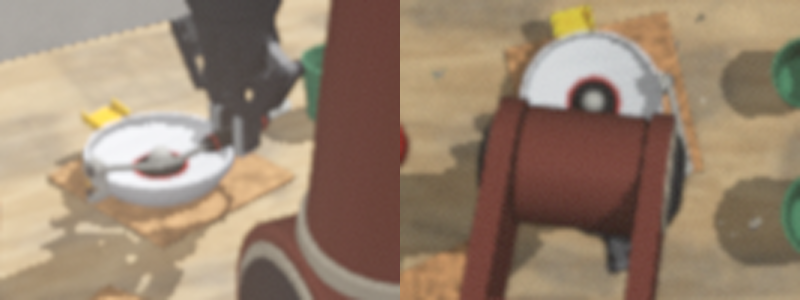

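The handle is swinging up, and in the top crop the lip (572,20) and ball (593,100) haven't moved, so the dish is undisturbed. Continuing the arc.

>>> play_rows([
  [[0.0025,0.0006,0.0048,0,0,0,0],[0.0028,0.0008,0.0047,0,0,0,0],[0.0031,0.0007,0.0045,0,0,0,0],[0.0032,0.0008,0.0044,0,0,0,0],[0.0035,0.0009,0.0042,0,0,0,0],[0.0036,0.0009,0.0039,0,0,0,0],[0.0039,0.001,0.0038,0,0,0,0],[0.0041,0.001,0.0036,0,0,0,0],[0.0042,0.0011,0.0033,0,0,0,0],[0.0044,0.0011,0.0032,0,0,0,0]],
])

```text
time: 5.7
tool_pos: [0.4946, 0.0375, 0.1118]
tool_rot: [0.0, 0.614, 0.789, 0.0]
contact_force: [-4.7, 0.5, 5.9]
gripper_width: 0.161
grasp_force: 59.2
```

>>> play_rows([
  [[0.0045,0.0012,0.0028,0,0,0,0],[0.0047,0.0011,0.0027,0,0,0,0],[0.0048,0.0013,0.0023,0,0,0,0],[0.005,0.0012,0.0021,0,0,0,0],[0.005,0.0013,0.0019,0,0,0,0],[0.0051,0.0013,0.0015,0,0,0,0],[0.0052,0.0013,0.0013,0,0,0,0],[0.0052,0.0013,0.001,0,0,0,0],[0.0035,0.0009,0.0005,0,0,0,0],[0.002,0.0005,0.0002,0,0,0,0]],
])

```text
time: 6.7
tool_pos: [0.541, 0.0493, 0.1286]
tool_rot: [0.001, 0.614, 0.789, 0.002]
contact_force: [-0.8, 1.9, 6.2]
gripper_width: 0.159
grasp_force: 59.2
```

```bash
cat > v.py <<'E'
from h import *
import sys
n=sys.argv[1]
a=snap('scene','s'+n);b=snap('top','t'+n)
def crop(f,X,w,h,s):
    u,v=map(int,proj(f,X));print(u-w//2,v-h//2); return cv2.resize(f['frame'][v-h//2:v-h//2+h,u-w//2:u-w//2+w],(w*s,h*s),interpolation=cv2.INTER_CUBIC)
cv2.imwrite(f'pics/c{n}.png',np.hstack([crop(a,[.54,.05,.08],100,120,4),crop(b,[.54,.05,.05],100,120,4)]))
s=manip.state();print(s['time'],s['tool_pos'],s['contact_force'],s['ft_torque'])
E
python3 v.py 3
```

```text
182 157
184 138
6.8 [0.54105405 0.04930857 0.12857345] [-0.51156786  2.30617128  6.34887354] [ 0.25382097  0.11859674 -0.02899612]
```

View pics/c3.png

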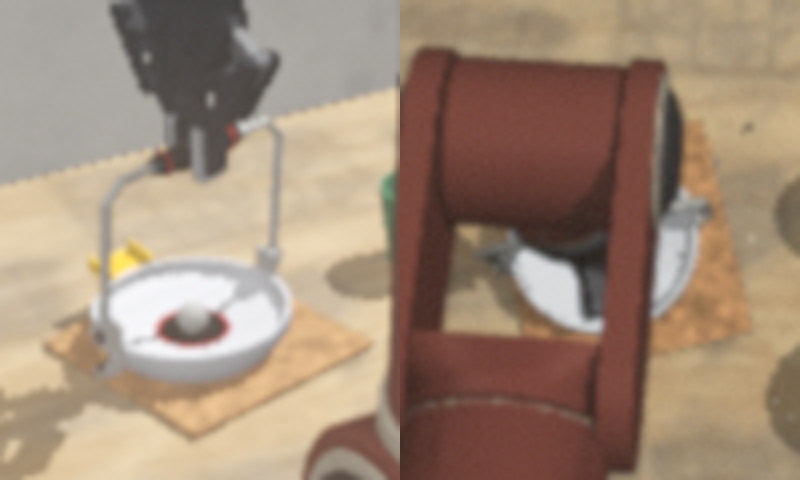

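The handle is nearly upright, with the ball centred at about (193,318) in the left crop and the dish flat. About 8 mm remains to the stop.

>>> play_rows([
  [[0.0015,0.0004,0.0003,0,0,0,0],[0.0015,0.0004,0.0003,0,0,0,0],[0.0015,0.0004,0.0002,0,0,0,0],[0.0015,0.0004,0.0002,0,0,0,0],[0.0015,0.0004,0,0,0,0,0],[0,0,0,0,0,0,0]],
])

```text
time: 7.4
tool_pos: [0.5479, 0.0511, 0.129]
tool_rot: [0.001, 0.614, 0.789, 0.001]
contact_force: [0.1, 1.6, 5.1]
gripper_width: 0.163
grasp_force: 59.1
```

>>> play_rows([
  [[0.001,0.0003,0,0,0,0,0],[0.001,0.0003,0,0,0,0,0],[0,0,0,0,0,0,0],[0,0,0,0,0,0,0]],
])

```text
time: 7.8
tool_pos: [0.5499, 0.0516, 0.129]
tool_rot: [0.001, 0.614, 0.789, 0.001]
contact_force: [-0.3, 0.7, 5.0]
gripper_width: 0.165
grasp_force: 59.1
```

```bash
python3 v.py 4
```

```text
182 157
184 138
7.9 [0.54988702 0.05162089 0.12898473] [0.11641551 0.74767188 5.8320129 ] [ 0.17359826 -0.05283627  0.04857912]
```

View pics/c4.png

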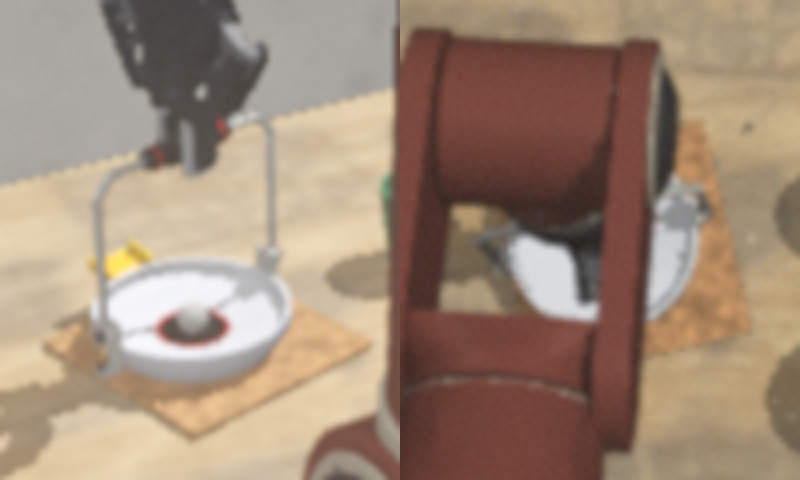

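The handle looks upright and the dish hasn't moved. I'll nudge until it pushes on the stop, to be sure.

>>> play_rows([
  [[0.001,0.0002,0,0,0,0,0],[0.001,0.0003,0,0,0,0,0],[0,0,0,0,0,0,0],[0,0,0,0,0,0,0]],
])

```text
time: 8.3
tool_pos: [0.5511, 0.0519, 0.1291]
tool_rot: [0.001, 0.614, 0.789, 0.0]
contact_force: [-3.7, -0.1, 8.0]
gripper_width: 0.161
grasp_force: 59.4
```

>>> play_rows([
  [[0.001,0.0002,0,0,0,0,0],[0.001,0.0003,0,0,0,0,0],[0,0,0,0,0,0,0],[0,0,0,0,0,0,0]],
])

```text
time: 8.7
tool_pos: [0.5534, 0.0524, 0.1297]
tool_rot: [0.001, 0.614, 0.789, 0.001]
contact_force: [-3.9, -0.2, 10.1]
gripper_width: 0.167
grasp_force: 59.6
```

```bash
python3 - <<'E'
from h import *
from scipy.optimize import least_squares
f=snap('scene','s5'); a=load('s4'); 
d=cv2.absdiff(f['frame'],a['frame']).sum(2)[230:255,200:258]; print(d.mean(),d.max())
s=manip.state();print(s['contact_force'],s['ft_torque'])
# predicted grip & hinge pixels in crop4 for upright
for X in([.5495,.0515,.145],[.5495-.069*-.244*-1,.0515+.069*.97,.04],[.5495+.069*.244,.0515-.069*.97,.04]): print((proj(f,X)-[182,157])*4)
E
```

```text
15.561379310344828 123
[-3.88963968 -0.08921804 10.41847395] [ 0.02487081  0.62202021 -0.00147146]
[187.23102349 143.71812513]
[107.45428894 333.79752367]
[274.79742484 255.9103709 ]
```

The stop is firmly reached (about 4 N reaction at the grip). I'm backing off the preload, then lifting.

>>> play_rows([
  [[-0.001,-0.0002,0.0003,0,0,0,0],[-0.001,-0.0003,0.0003,0,0,0,0],[0,0,0.0005,0,0,0,0],[0,0,0.001,0,0,0,0],[0,0,0.001,0,0,0,0],[0,0,0.001,0,0,0,0],[0,0,0.001,0,0,0,0],[0,0,0.001,0,0,0,0],[0,0,0.001,0,0,0,0],[0,0,0.001,0,0,0,0]],
])

```text
time: 9.75
tool_pos: [0.5503, 0.0519, 0.1358]
tool_rot: [-0.0, 0.614, 0.789, -0.0]
contact_force: [0.2, -0.6, -4.1]
gripper_width: 0.16
grasp_force: 58.5
```

>>> play_rows([
  [[0,0,0.001,0,0,0,0],[0,0,0.0015,0,0,0,0],[0,0,0.0015,0,0,0,0],[0,0,0.002,0,0,0,0],[0,0,0.002,0,0,0,0],[0,0,0.002,0,0,0,0],[0,0,0.002,0,0,0,0],[0,0,0.0015,0,0,0,0],[0,0,0.001,0,0,0,0],[0,0,0.0005,0,0,0,0]],
])

```text
time: 10.75
tool_pos: [0.5504, 0.0519, 0.1509]
tool_rot: [0.0, 0.614, 0.789, 0.0]
contact_force: [0.6, -0.2, -4.5]
gripper_width: 0.165
grasp_force: 58.5
```

```bash
python3 v.py 6
```

```text
182 157
184 138
10.85 [0.55040941 0.05188488 0.15085648] [-0.59174094  0.15234209 -4.13928722] [-0.01506417 -0.00996241 -0.01127155]
```

View pics/c6.png

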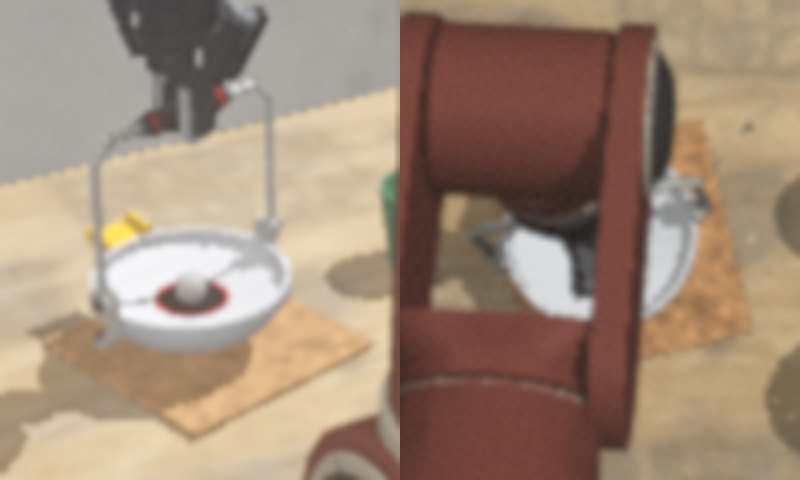

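The dish hangs level and clear of the pad, with the ball centred at (191,290). I'm raising it by another 65 mm or so.

>>> play_rows([
  [[0,0,0.001,0,0,0,0],[0,0,0.002,0,0,0,0],[0,0,0.0035,0,0,0,0],[0,0,0.005,0,0,0,0],[0,0,0.005,0,0,0,0],[0,0,0.005,0,0,0,0],[0,0,0.005,0,0,0,0],[0,0,0.005,0,0,0,0],[0,0,0.005,0,0,0,0],[0,0,0.005,0,0,0,0]],
])

```text
time: 11.85
tool_pos: [0.5504, 0.0519, 0.1927]
tool_rot: [-0.0, 0.614, 0.789, 0.0]
contact_force: [0.2, 0.5, -4.4]
gripper_width: 0.164
grasp_force: 58.5
```

>>> play_rows([
  [[0,0,0.005,0,0,0,0],[0,0,0.005,0,0,0,0],[0,0,0.004,0,0,0,0],[0,0,0.003,0,0,0,0],[0,0,0.002,0,0,0,0],[0,0,0.001,0,0,0,0],[0,0,0,0,0,0,0],[0,0,0,0,0,0,0]],
])

```text
time: 12.65
tool_pos: [0.5503, 0.0519, 0.2121]
tool_rot: [-0.0, 0.614, 0.789, -0.0]
contact_force: [-0.7, -0.6, -3.5]
gripper_width: 0.161
grasp_force: 58.5
```

>>> play_rows([
  [[0,0,0,0,0,-1,0],[0,0,0,0,0,-2,0],[0,0,0,0,0,-3,0],[0,0,0,0,0,-3,0],[0,0,0,0,0,-3,0],[0,0,0,0,0,-3,0],[0,0,0,0,0,-3,0],[0,0,0,0,0,-3,0],[0,0,0,0,0,-3,0],[0,0,0,0,0,-3,0]],
])

```text
time: 13.65
tool_pos: [0.5503, 0.0519, 0.2121]
tool_rot: [-0.0, 0.783, 0.623, -0.0]
contact_force: [-0.7, -0.5, -4.3]
gripper_width: 0.164
grasp_force: 58.5
```

>>> play_rows([
  [[0,0,0,0,0,-3,0],[0,0,0,0,0,-3,0],[0,0,0,0,0,-3,0],[0,0,0,0,0,-3,0],[0,0,0,0,0,-3,0],[0,0,0,0,0,-3,0],[0,0,0,0,0,-3,0],[0,0,0,0,0,-3,0],[0,0,0,0,0,-3,0],[0,0,0,0,0,-3,0]],
])

```text
time: 14.65
tool_pos: [0.5503, 0.0519, 0.2121]
tool_rot: [-0.0, 0.917, 0.399, -0.0]
contact_force: [-0.1, 0.4, -4.6]
gripper_width: 0.162
grasp_force: 58.4
```

>>> play_rows([
  [[0,0,0,0,0,-3,0],[0,0,0,0,0,-3,0],[0,0,0,0,0,-3,0],[0,0,0,0,0,-3,0],[0,0,0,0,0,-3,0],[0,0,0,0,0,-3,0],[0,0,0,0,0,-3,0],[0,0,0,0,0,-3,0],[0,0,0,0,0,-3,0],[0,0,0,0,0,-3,0]],
])

```text
time: 15.65
tool_pos: [0.5503, 0.0519, 0.2121]
tool_rot: [-0.0, 0.989, 0.148, -0.0]
contact_force: [-0.0, 0.6, -4.0]
gripper_width: 0.165
grasp_force: 58.5
```

>>> play_rows([
  [[0,0,0,0,0,-3,0],[0,0,0,0,0,-3,0],[0,0,0,0,0,-2.5,0],[0,0,0,0,0,-1.5,0],[0,0,0,0,0,-1,0],[0,0,0,0,0,0,0],[0,0,0,0,0,0,0],[0,0,0,0,0,0,0],[0,0,0,0,0,0,0],[0,0,0,0,0,0,0]],
])

```text
time: 16.65
tool_pos: [0.5504, 0.0519, 0.2123]
tool_rot: [0.0, 0.999, 0.054, -0.0]
contact_force: [0.5, -0.3, -4.3]
gripper_width: 0.164
grasp_force: 58.5
```

```bash
python3 - <<'E'
from h import *
a=snap('scene','s7');b=snap('top','t7')
def crop(f,X,w,h,s):
    u,v=map(int,proj(f,X));print(u-w//2,v-h//2); return cv2.resize(f['frame'][v-h//2:v-h//2+h,u-w//2:u-w//2+w],(w*s,h*s),interpolation=cv2.INTER_CUBIC)
cv2.imwrite('pics/c7.png',np.hstack([crop(a,[.55,.04,.13],110,140,4),crop(b,[.55,-.03,.1],90,140,4)]))
s=manip.state();print(s['time'],s['tool_pos'],s['tool_rot'],s['contact_force'],s['joint_pos'])
E
```

```text
178 127
219 122
16.75 [0.55037767 0.05188509 0.21232925] [-8.65656493e-07  9.98541521e-01  5.39891761e-02  2.43462486e-05] [ 0.18641261  0.82332203 -4.54021293] [-4.06369475e-02 -1.07286143e-01  1.80161057e+00  6.37415393e-06
  1.44721992e+00  1.42212772e+00]
```

View pics/c7.png

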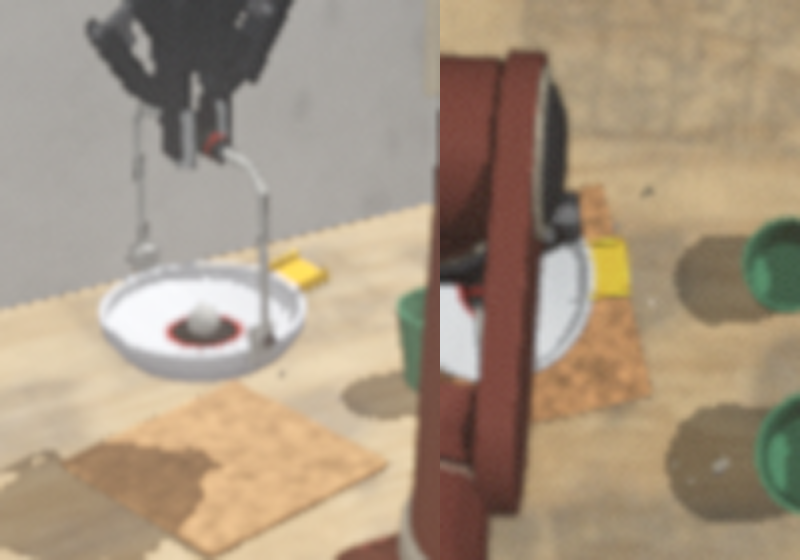

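The lip (yellow, right crop (612,268)) points at the smaller green cup (790,265). The dish is level and the ball centred at (204,318). One numeric check, then hand-in.

```bash
python3 - <<'E'
from h import *
b=load('t7');c=np.array([.5504,.0519]);g=np.array([.5706,-.1362])
l=atz(b,((629-440)/4+219-.4,268/4+122-.4),.115)[:2];e=(l-c)/np.linalg.norm(l-c)
d=g-c;off=e[0]*d[1]-e[1]*d[0];print(l,np.linalg.norm(l-c),'cup off lip line',off)
if abs(off)<.02: print(manip.job_done())
E
```

```text
[ 0.55801018 -0.03291956] 0.08516027173951539 cup off lip line 0.0033099868612620556
the job is handed in; nothing more can be done
None
```

I handed the job in with the dish hanging level about 9 cm above the worktop. The handle is upright at its stop, the lip points at the green cup (about 3 mm off its line) and the ball sits in the middle. The judge's verdict was not shown.

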